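# Check a brake lever for free gap and set the result tag

### The job

Check the brake lever on the handlebar test post: with the outside of the fingers press the lever in towards the rubber grip until it will go no further, keep it there for a second, then let it spring back out. If it stopped short of the grip, push the yellow tag on top of the post fully to the green end; if its ball end came right onto the grip, push the tag fully to the red end. Only push, without forcing anything: grip nothing, keep the fingers off the rubber grip, leave the other things on the bench where they are, and finish clear of everything.

Things in the scene. Friction and masses are not known exactly. Their poses are not given: they have to be found in the camera images.
- stand: Handlebar test post, fixed; origin: centre of the underside of its base plate (90 x 110 x 30 mm), z up. Steel bar 22 mm thick, 160 mm up over x = 0, runs from y = +35 to -235 mm; black lever perch round it at y = -41 to -105. On top of the post (50 x 44 mm) at height 184 to 194 lies the white result rail, 130 mm along x, 36 mm along y: green +x end, red -x end.
- grip: Black rubber hand grip on the bar, 32 mm diameter (end flanges 42 and 36 mm), 112 mm long. Origin: centre of the end next to the perch, at (0, -118, 160) mm in the stand's frame; it runs from there along -y. Axes as the stand's. The fingers are not to push on it.
- lever_arm (a joint): Angle of the brake lever, rad: 0 = at rest, grows as it is pressed in. A spring returns it: at the press point it takes about 3 N to start, rising to 8 N at full swing. It ends at a firm stop, whichever comes first: the stop screw (from about 0.16 rad on) or its ball end on the grip (about 0.41 rad).
- lever_press (a point): Press point: on the lever's outer face (away from the grip), 105 mm from the pivot. x points outward, square to the blade: press along -x; y runs along the blade to the pivot, z up. The blade is straight 20 mm either side; its middle line lies 6 mm behind. The point travels about 44 mm from rest to the grip; nothing stands above it.
- lever_tip (a point): Centre of the lever's ball end, 18 mm diameter. On the grip, it is 25 mm from the bar's centre line.
- lever_pad (a point): Centre of the lever's round stop pad (vertical, 12 mm diameter), 40 mm from the pivot. It touches the stop screw when it is 6 mm ahead of the screw's tip, measured along the screw.
- screw_tip (a point): Flat tip of the brass stop screw (13 mm head) which stands out of the perch towards the lever; x axis = the stand's x = outward along the screw.
- stop_screw (a joint): How far the stop screw is set out of its perch, m (0 to 0.018, different each time, does not move under hand force). Set far out it stops the lever short of the grip; set out less than about 0.008 the lever reaches the grip first.
- result_tag (a joint): Position of the yellow tag along the rail, m: 0 = middle, +0.035 = end stop at the green end, -0.035 = end stop at the red end. Stays where it is left; slides with about 1.5 N. It starts near the middle.
- tag_top (a point): Middle of the top of the yellow tag, a block 16 mm along the rail, 24 mm across, standing 33 mm above the rail with its top about 228 mm above the bench. x axis points along the rail to the green end; z up.
- tape_measure: Yellow and black tape measure, 64 x 69 x 32 mm. Bystander, loose; leave alone. Origin: centre of its underside.
- spanner_13: Steel spanner, 24 x 172 x 9 mm, long along y. Bystander, loose; leave alone. Origin: centre of its underside.
- pliers: Pliers with red handles, 66 x 191 x 13 mm, long along y. Bystander, loose; leave alone. Origin: centre of its underside.
- steel_cup_1: Small open steel cup, 38 mm diameter, 26 mm high. Bystander, loose; leave alone. Origin: centre of its underside.
- tape_roll: Roll of brown tape, 107 mm diameter, 48 mm high. Bystander, loose; leave alone. Origin: centre of its underside.
- lever_pivot (a point): The lever's vertical pivot, at (50, -55, 160) mm in the stand's frame. The lever is a bent aluminium rod 12 mm thick and 145 mm long, level with the bar, on the bar's +x side.

How it is judged:
By the outcome, as a careful person would: the job done as asked, in the order asked, and still so for the second after the job is handed in, with the robot touching nothing.
It also fails if it takes over 45 s, if anything falls off the work surface, if the arm or the gripper's body presses on something with over 40 N, if the wrist force passes 120 N, or if a joint passes its speed limit or range.

### The arm

A 7-joint arm with a two-finger parallel gripper is mounted at the origin on the work surface; the furniture and walls round the work are solid. World frame = base frame: x ahead of the robot, y to its left, z up, the work surface at z = 0. Lengths are in m, angles in rad, forces in N, time in s.
With the tool pointing down it reaches from about 0.4 to 0.925 m from the base axis. Payload 4.1 kg.
Tool frame: the origin (TCP) lies midway between the tips of the shut fingers; the grasp point (between the pads) lies 19 mm behind it; y points along the fingers, z is the direction in which the jaws open and shut, and the axes are right-handed (so a half turn about y gives the same grasp; the last joint's range is limited). The gripper opens to 85 mm and grips with 20 to 120 N. Pads are 22 mm wide; open, the fingers measure 114 mm over their backs; the gripper's body (76 mm by 85 mm) begins 54 mm behind the grasp point. The pads swing forward as they close: fully open they stand 13 mm farther back than shut.
Start: joints at [-1.285, 0.398, 0.045, 1.537, -0.019, 1.207, -0.051], TCP at [0.244, 0.603, 0.211] pointing down, gripper open.
Joint ranges: [-2.82, 2.82], [-0.49, 2.23], [-1.37, 1.46], [0, 2.46], [-1.36, 4.5], [0.23, 2], [-2.94, 2.94]. Speed limits (rad/s): [2.57, 2.57, 3.14, 3.14, 3.14, 3.14, 3.14].

### API

Orientations are given as [roll, pitch, yaw] about the fixed x, y, z axes, in that order (R = Rz(yaw) Ry(pitch) Rx(roll)).
In Python, from rig import bot gives the robot as it stands.
- The arm moves only by the tool apply_moves, never from a script. Its argument "series" is one flat list of numbers, 7 for each row, row after row: the turn, a rotation vector about the tool's x, y, z in rad, then the shift along the tool's x, y, z in cm, then the closure in counts, from 0 (fully open) to 255 (shut). In form: [ax, ay, az, x, y, z, grip, ax, ay, az, x, y, z, grip, ...]. A call has 1 to 12 rows; each row shifts and turns the commanded pose from where the row before left it, along the tool's axes as they then stand; what a row does not reach is not made up. A row lasts 1/10 s, in which the tool goes at most 50 mm and 8.59 degrees, less where a joint would pass 70% of its speed; a pose out of reach is approached as far as the arm can. A call with a gripper value outside its range is refused whole. The fingers move at their own pace and stop on an object; "grip_force" is the grip in N (left out, the last holds). Time passes only in rows, so rows that do not move let the fingers close. It gives the time, the measured TCP pose, the force and the opening at its end, in the units of the state.
- bot.observe(): the state, without advancing time (a new reading comes with each control period).
- bot.camera(name): name is "scene" or "top"; returns a dict with "image" (480x640x3 uint8, blue, green, red), "depth" (480x640 float32, m along the optical axis (not along the pixel's ray), 0 where there is no reading), "camera_matrix" (3x3 intrinsics, pixels), "pose" (4x4, takes a point from camera to world coordinates). Camera axes: x right, y down, z forward; pixel columns grow to the right and rows downward; lengths in m; the calibration is good to about 2 mm. A picture is of the moment at which its call begins.
- bot.close_job(): hands the job in, once; it reports no verdict.
Trained networks look in the newest picture that a camera, given by its name, has taken for a name from the list of things; names that differ only in an ending like _2 or _b are one class to them, and where a whole thing is asked for, a point or a joint stands for the part that bears it (a point fixed in the world has none). Each returns a list of dicts, best first, with "confidence" (0 to 1); they miss things now and then, are a little off and sometimes report something else, mostly with a low value. They report only what shows in the picture. A call takes as long as a camera call.
- bot.look_for(camera, label): "at" ([x, y, z] in m, in world coordinates, good to about 4 mm: the middle of the surface that is visible of it).
The state is a dict: "t": time; "qpos": joint angles; "qvel": joint speeds; "tau": joint torques, N m; "tcp_pos": TCP position; "tcp_rot": TCP orientation; "ft_force": force on the tool from outside, world axes, zero at the start; "wrist_torque": the same for the moment, N m; "width": opening from 0.0 (shut) to 1.0 (fully open).
Only numpy, scipy, OpenCV 4.12 (cv2) and the standard library are available. Lean on these libraries where they do the work, as an engineer would, in place of code of your own. Each camera call takes 0.05 s, during which the arm holds its last target.

## Working session

There is one attempt and no reset: what is moved stays moved. The work goes in short steps, Python scripts to look and compute and a tool call to move; the robot and the scene stay as the last step left them, time stands still between calls to the robot, and variables do not carry over. Pictures are saved under pics/ and viewed, and the job is handed in when it is done.

Besides the shell and the picture viewer there is one more tool, called after "Request:" as a command line: name --argument value ..., lists and objects as JSON in quotes. apply_moves: Moves the arm, as the interface text tells. Its arguments: {"type":"object","properties":{"series":{"type":"array"},"grip_force":{"type":"number"}},"required":["series"]}

```bash
ls; mkdir -p pics
python3 - <<'E'
from rig import bot
import cv2,numpy as np
s=bot.observe();print({k:np.round(v,3) for k,v in s.items()})
for c in("scene","top"):
    d=bot.camera(c);cv2.imwrite(f"pics/{c}0.png",d["image"])
    print(c,d["camera_matrix"].round(1).tolist(),d["pose"].round(3).tolist())
    for l in["stand","grip","lever_press","lever_tip","lever_pad","screw_tip","tag_top","lever_pivot","tape_measure","spanner_13","pliers","steel_cup_1","tape_roll"]:
        try:print(l,[(np.round(r["at"],3).tolist(),round(r["confidence"],2)) for r in bot.look_for(c,l)][:3])
        except Exception as e:print(l,e)
E
```

```text
pics
{'t': np.float64(0.0), 'qpos': array([-1.285,  0.399,  0.045,  1.538, -0.019,  1.207, -0.051]), 'qvel': array([ 0.   , -0.002,  0.002,  0.001,  0.   ,  0.001,  0.001]), 'tau': array([ 1.0000e-03, -4.7512e+01,  1.3650e+00, -2.5422e+01,  1.2000e-02,
        9.0000e-03, -0.0000e+00]), 'tcp_pos': array([0.244, 0.602, 0.21 ]), 'tcp_rot': array([-1.573, -0.   , -0.385]), 'ft_force': array([-0.255,  0.04 ,  0.235]), 'wrist_torque': array([0.035, 0.104, 0.006]), 'width': np.float64(1.002)}
scene [[574.4, 0.0, 311.6], [0.0, 574.4, 235.6], [0.0, 0.0, 1.0]] [[0.777, -0.414, 0.475, 0.068], [-0.63, -0.534, 0.564, -0.746], [0.02, -0.737, -0.676, 0.793], [0.0, 0.0, 0.0, 1.0]]
stand [([0.432, -0.072, 0.167], 0.91), ([0.396, -0.19, 0.168], 0.59)]
grip [([0.394, -0.189, 0.168], 0.72), ([0.625, -0.093, 0.022], 0.18)]
lever_press [([0.475, -0.174, 0.162], 0.89)]
lever_tip [([0.469, -0.174, 0.165], 0.73), ([0.453, -0.032, 0.215], 0.54)]
lever_pad [([0.475, -0.176, 0.168], 0.57)]
screw_tip []
tag_top [([0.455, -0.032, 0.217], 0.57)]
lever_pivot [([0.471, -0.176, 0.17], 0.66)]
tape_measure [([0.497, -
[... 322 characters left out ...]
1.0, 0.012, -0.014, -0.208], [0.012, -0.156, -0.988, 1.114], [0.0, 0.0, 0.0, 1.0]]
stand [([0.437, -0.076, 0.174], 0.76)]
grip [([0.402, -0.19, 0.172], 0.75), ([0.472, -0.171, 0.167], 0.44)]
lever_press [([0.474, -0.173, 0.169], 0.81)]
lever_tip [([0.473, -0.169, 0.167], 0.88)]
lever_pad [([0.471, -0.172, 0.164], 0.75)]
screw_tip [([0.472, -0.172, 0.166], 0.64)]
tag_top [([0.477, -0.169, 0.165], 0.61)]
lever_pivot [([0.474, -0.173, 0.166], 0.88)]
tape_measure [([0.508, -0.251, 0.028], 0.69)]
spanner_13 [([0.434, -0.244, 0.008], 0.58)]
pliers [([0.488, -0.453, 0.011], 0.63)]
steel_cup_1 [([0.629, -0.096, 0.017], 0.73)]
tape_roll [([0.651, -0.198, 0.051], 0.93), ([0.437, -0.239, 0.009], 0.42)]
```

View pics/scene0.png

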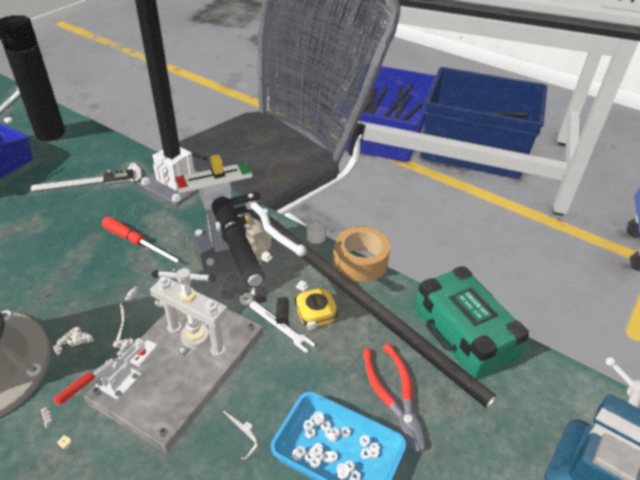

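View pics/top0.png

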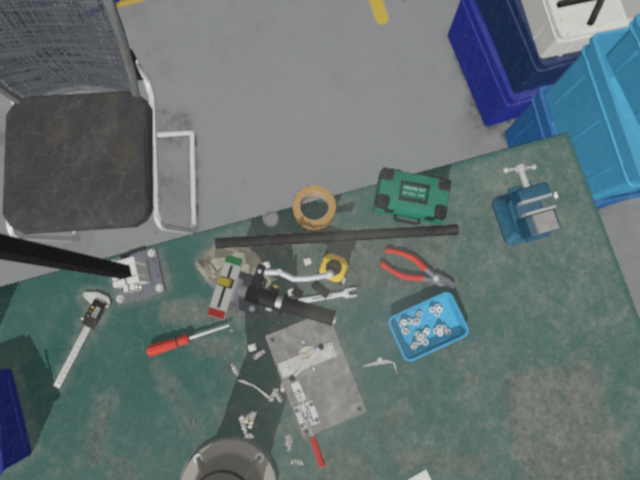

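```bash
cat > h.py <<'E'
from rig import bot
import cv2,numpy as np
def cloud(d):
    K=d["camera_matrix"];z=d["depth"];v,u=np.mgrid[:480,:640]
    p=np.stack([(u-K[0,2])*z/K[0,0],(v-K[1,2])*z/K[1,1],z],-1)
    w=p@d["pose"][:3,:3].T+d["pose"][:3,3]; w[z==0]=np.nan
    return w
E
python3 - <<'E'
from h import *
import numpy as np
for c,b in(("scene",(165,140,340,300)),("top",(195,235,375,335))):
    d=bot.camera(c);w=cloud(d);np.save(f"{c}.npy",w);np.save(f"{c}_im.npy",d["image"])
    x0,y0,x1,y1=b
    cv2.imwrite(f"pics/{c}z.png",cv2.resize(d["image"][y0:y1,x0:x1],None,fx=4.4,fy=3.7 if c=="scene" else 4.4,interpolation=cv2.INTER_CUBIC)[:600,:800])
    hsv=cv2.cvtColor(d["image"],cv2.COLOR_BGR2HSV);z=w[...,2]
    roi=np.zeros(z.shape,bool);roi[y0:y1,x0:x1]=1
    H,S,V=[hsv[...,i].astype(int) for i in range(3)]
    for n,m in(("green",(H>45)&(H<85)&(S>100)&(z>.18)),("red",((H<8)|(H>172))&(S>120)&(z>.18)),("yellow",(H>18)&(H<35)&(S>120)&(z>.18)),("white",(S<40)&(V>150)&(z>.18)&(z<.21))):
        m=m&roi;p=w[m];print(c,n,m.sum(),p.mean(0).round(4),p.min(0).round(3),p.max(0).round(3))
    print("longbar", [w[r,q].round(3).tolist() for r,q in ((239,240),(236,300),(234,400)) ] if c=="top" else [w[280,330].round(3).tolist(),w[350,420].round(3).tolist()])
E
```

```text
scene green 70 [ 0.5054 -0.0356  0.1951] [ 0.497 -0.05   0.193] [ 0.515 -0.02   0.197]
scene red 84 [ 0.3982 -0.0044  0.1951] [ 0.388 -0.02   0.192] [0.408 0.011 0.198]
scene yellow 200 [ 0.4563 -0.0283  0.2185] [ 0.449 -0.037  0.2  ] [ 0.467 -0.006  0.231]
scene white 947 [ 0.4234 -0.0518  0.1898] [ 0.278 -0.209  0.18 ] [0.508 0.015 0.197]
longbar [[0.568, -0.209, 0.011], [0.577, -0.426, 0.02]]
top green 76 [ 0.5037 -0.0377  0.1954] [ 0.495 -0.052  0.192] [ 0.512 -0.023  0.201]
top red 100 [ 0.3975 -0.0046  0.195 ] [ 0.389 -0.02   0.192] [0.407 0.012 0.199]
top yellow 102 [ 0.4584 -0.0263  0.225 ] [ 0.449 -0.037  0.2  ] [ 0.467 -0.014  0.231]
top white 457 [ 0.4469 -0.0207  0.1941] [ 0.401 -0.05   0.188] [0.5   0.008 0.199]
longbar [[0.574, -0.022, 0.026], [0.58, -0.169, 0.027], [0.582, -0.414, 0.026]]
```

View pics/scenez.png

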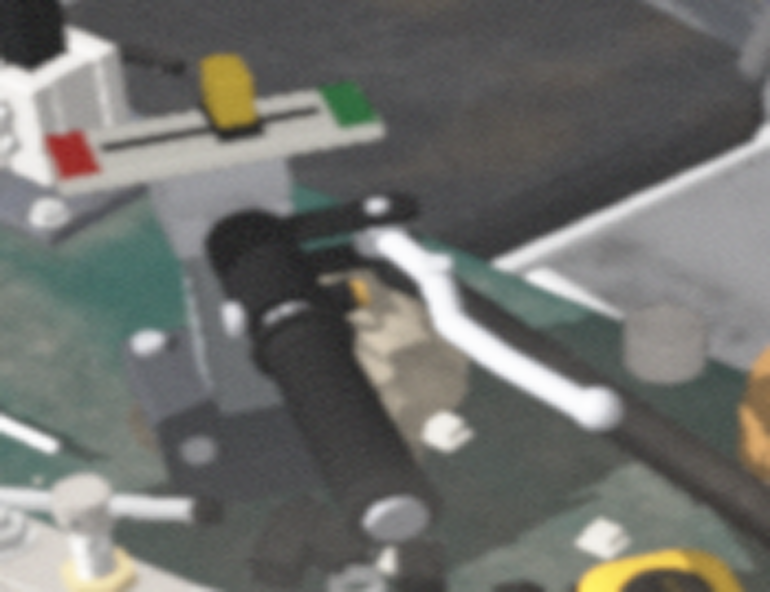

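View pics/topz.png

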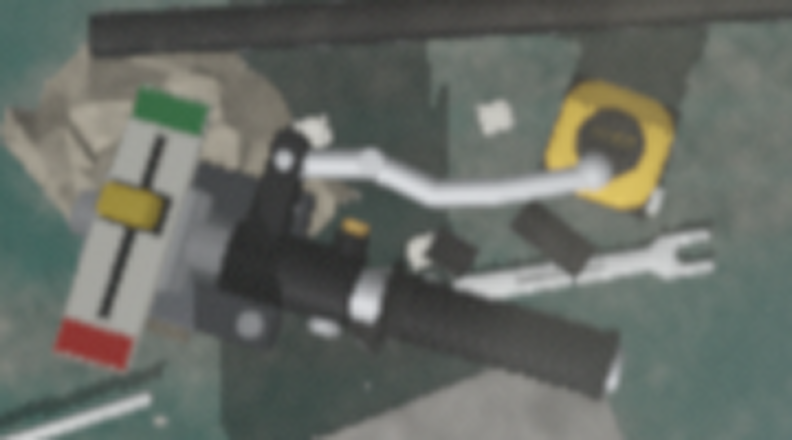

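Run:
```python
from h import *
for c in("scene","top"):
    w=np.load(c+".npy");im=np.load(c+"_im.npy").astype(int)
    yaw=np.arctan2(-.0325,.1067);o=np.array([.4508,-.0206])
    R=np.array([[np.cos(yaw),-np.sin(yaw)],[np.sin(yaw),np.cos(yaw)]])
    st=w.copy();st[...,:2]=(w[...,:2]-o)@R
    x,y,z=[st[...,i] for i in range(3)]
    print(c,"yaw",yaw)
    # bar/grip axis: points z>.165 y -230..-120, |x|<30
    for y0 in range(-230,-40,20):
        m=(y*1e3>y0)&(y*1e3<y0+20)&(abs(x)<.03)&(z>.15)&(z<.2)
        print("bar",y0,m.sum(),(st[m].mean(0)*1e3).round(1),(st[m].max(0)*1e3).round(1)[2]) if m.sum() else 0
    for y0 in range(-220,-40,10):
        m=(y*1e3>y0)&(y*1e3<y0+10)&(x>.034)&(x<.1)&(z>.14)&(z<.2)
        if m.sum():
            print("lev",y0,m.sum(),"st",(st[m].mean(0)*1e3).round(1),"xr",(x[m].min()*1e3).round(),(x[m].max()*1e3).round(),"w",w[m].mean(0).round(4),"zmax",z[m].max().round(3))
```

```text
scene yaw -0.29566458415669267
bar -230 295 [  -2.2 -222.9  170.4] 179.4
bar -210 203 [  -2.9 -200.1  172.2] 178.2
bar -190 196 [  -2.9 -180.   172.3] 177.9
bar -170 185 [  -2.6 -160.2  172.7] 178.2
bar -150 177 [  -2.8 -140.2  172.3] 179.4
bar -130 198 [  -2.3 -122.4  171.7] 183.1
bar -110 299 [  1.5 -99.2 169.9] 180.4
bar -90 164 [ -2.4 -79.9 174. ] 179.8
bar -70 252 [  6.4 -59.4 171.6] 180.1
bar -50 95 [  1.2 -44.5 172.4] 179.6
lev -210 50 st [  86.5 -202.9  162.4] xr 80.0 95.0 w [ 0.4744 -0.2399  0.1624] zmax 0.169
lev -200 68 st [  83.7 -195.8  165.4] xr 75.0 95.0 w [ 0.4738 -0.2323  0.1654] zmax 0.171
lev -190 41 st [  76.6 -184.7  163.8] xr 72.0 84.0 w [ 0.4703 -0.2197  0.1638] zmax 0.168
lev -180 47 st [  71.9 -175.   164.1] xr 66.0 80.0 w [ 0.4686 -0.209   0.1641] zmax 0.169
lev -170 40 st [  67.5 -164.7  163.8] xr 62.0 76.0 w [ 0.4674 -0.1979  0.1638] zmax 0.168
lev -160 44 st [  63.3 -154.9  163.9] xr 57.0 71.0 w [ 0.4662 -0.1872  0.1639] zmax 0.168
lev -150 34 st [  59.7 -144.7  164.2] xr 55.0 66.0 w [ 0.4658 -0.1764  0.1642] zmax 0.169
lev -140 41 st [  56.8 -135.2  164.
[... 2100 characters left out ...]
.169
lev -120 25 st [  57.7 -115.4  164.7] xr 52.0 64.0 w [ 0.4724 -0.1479  0.1647] zmax 0.169
lev -110 27 st [  59.2 -105.2  164.7] xr 53.0 65.0 w [ 0.4768 -0.1384  0.1647] zmax 0.168
lev -100 29 st [ 60.3 -95.2 167.6] xr 55.0 66.0 w [ 0.4808 -0.1293  0.1676] zmax 0.171
lev -90 29 st [ 57.9 -85.1 164.9] xr 52.0 65.0 w [ 0.4814 -0.1189  0.1649] zmax 0.169
lev -80 30 st [ 55.1 -75.1 164.8] xr 49.0 62.0 w [ 0.4816 -0.1085  0.1648] zmax 0.169
lev -70 66 st [ 49.5 -63.7 167.1] xr 34.0 65.0 w [ 0.4796 -0.096   0.1671] zmax 0.178
lev -60 74 st [ 50.3 -55.  174.9] xr 34.0 67.0 w [ 0.4829 -0.0879  0.1749] zmax 0.18
lev -50 20 st [ 49.  -48.3 173.6] xr 34.0 63.0 w [ 0.4836 -0.081   0.1736] zmax 0.176
```

Run:
```python
from h import *
for c in("scene","top"):
    w=np.load(c+".npy")
    x,y,z=[w[...,i] for i in range(3)]
    for z0 in np.arange(.05,1.0,.1):
        m=(z>z0)&(z<z0+.1)&(x>.2)&(x<.8)&(y>.05)&(y<.5)
        if m.sum()>5:print(c,z0.round(2),m.sum(),w[m].min(0).round(3),w[m].max(0).round(3),np.median(w[m],0).round(3))
    # all tall things
    m=(z>.12)&(x>0.1)&(x<.9)&(abs(y)<.7); 
    g=np.unique((w[m][:,:2]/.1).round().astype(int),axis=0,return_counts=1)
    for a,n in zip(*g):
        if n>15:
            q=w[m];q=q[((q[:,:2]/.1).round().astype(int)==a).all(1)];print(a/10,n,"zmax",q[:,2].max().round(2))
```

```text
scene 0.05 1419 [0.209 0.191 0.05 ] [0.555 0.5   0.15 ] [0.484 0.221 0.08 ]
scene 0.15 833 [0.477 0.214 0.15 ] [0.512 0.245 0.25 ] [0.487 0.223 0.202]
scene 0.25 1000 [0.477 0.215 0.25 ] [0.511 0.245 0.35 ] [0.487 0.223 0.302]
scene 0.35 729 [0.476 0.215 0.35 ] [0.511 0.246 0.415] [0.487 0.223 0.382]
[ 0.3 -0.2] 1845 zmax 0.19
[ 0.3 -0.1] 253 zmax 0.18
[0.3 0.6] 1752 zmax 0.29
[ 0.4 -0.2] 1179 zmax 0.18
[ 0.4 -0.1] 955 zmax 0.18
[0.4 0. ] 1035 zmax 0.22
[0.4 0.6] 1035 zmax 0.29
[ 0.5 -0.2] 399 zmax 0.17
[ 0.5 -0.1] 665 zmax 0.2
[0.5 0. ] 799 zmax 0.23
[0.5 0.2] 2783 zmax 0.41
top 0.05 1043 [0.2   0.191 0.05 ] [0.556 0.499 0.149] [0.486 0.22  0.08 ]
top 0.15 409 [0.478 0.216 0.151] [0.51  0.241 0.25 ] [0.491 0.22  0.205]
top 0.25 568 [0.478 0.215 0.25 ] [0.51  0.241 0.35 ] [0.491 0.221 0.305]
top 0.35 853 [0.478 0.215 0.35 ] [0.51  0.242 0.45 ] [0.491 0.221 0.405]
top 0.45 628 [0.478 0.215 0.45 ] [0.51  0.241 0.511] [0.492 0.22  0.478]
[ 0.3 -0.2] 799 zmax 0.19
[ 0.3 -0.1] 182 zmax 0.15
[ 0.4 -0.2] 753 zmax 0.18
[ 0.4 -0.1] 817 zmax 0.18
[0.4 0. ] 695 zmax 0.22
[ 0.5 -0.2] 263 zmax 0.17
[ 0.5 -0.1] 428 zmax 0.2
[0.5 0. ] 669 zmax 0.23
[0.5 0.2] 2553 zmax 0.51
```

Request:
apply_moves --series '[0, 0, 0, -0.1, -1.7, -2.9, 255, 0, 0, 0, -0.1, -1.7, -2.9, 255, 0, 0, 0, -0.1, -1.7, -2.9, 255, 0, 0, 0, -0.1, -1.7, -2.9, 255, 0, 0, 0, -0.1, -1.7, -2.9, 255, 0, 0, 0, -0.1, -1.7, -2.9, 255, 0, 0, 0, -0.1, -1.7, -2.9, 255]' --grip_force 40

```text
t: 2.2
tcp_pos: [0.1609, 0.4158, 0.3305]
tcp_rot: [-1.57, 0.0, -0.385]
ft_force: [-0.4, 0.3, -0.4]
width: -0.0
```

```bash
python3 -c "
from h import *
s=bot.observe();print({k:np.round(v,3).tolist() for k,v in s.items()})"
```

```text
{'t': 2.2, 'qpos': [-1.323, -0.048, 0.024, 1.808, 0.001, 1.381, -0.113], 'qvel': [-0.044, -0.629, -0.063, 0.246, 0.014, 0.376, -0.11], 'tau': [0.346, -20.364, 0.121, -26.555, 0.023, -0.287, 0.09], 'tcp_pos': [0.161, 0.416, 0.331], 'tcp_rot': [-1.57, 0.0, -0.385], 'ft_force': [-0.431, 0.265, -0.439], 'wrist_torque': [0.009, -0.04, 0.01], 'width': -0.0}
```

Request:
apply_moves --series '[0, 0, 0, 2.9, 0, -0.9, 255, 0, 0, 0, 2.9, 0, -0.9, 255, 0, 0, 0, 2.9, 0, -0.9, 255, 0, 0, 0, 2.9, 0, -0.9, 255, 0, 0, 0, 2.9, 0, -0.9, 255, 0, 0, 0, 2.9, 0, -0.9, 255, 0, 0, 0, 2.3, 0, -1.95, 255, 0, 0, 0, 2.3, 0, -1.95, 255, 0, 0, 0, 2.3, 0, -1.95, 255, 0, 0, 0, 2.3, 0, -1.95, 255, 0, 0, 0, 2.3, 0, -1.95, 255, 0, 0, 0, 2.3, 0, -1.95, 255]'

```text
t: 3.4
tcp_pos: [0.3867, 0.1401, 0.3299]
tcp_rot: [-1.57, -0.0, -0.385]
ft_force: [0.6, 0.3, -0.0]
width: -0.003
```

```bash
python3 -c "
from h import *
s=bot.observe();print({k:np.round(v,3).tolist() for k,v in s.items()})"
```

```text
{'t': 3.4, 'qpos': [-0.994, -0.152, 0.477, 1.881, 0.07, 1.395, 0.652], 'qvel': [0.252, 0.018, 0.444, -0.044, 0.055, -0.002, 0.675], 'tau': [-1.206, -15.056, -2.992, -26.374, -0.036, 0.122, -0.57], 'tcp_pos': [0.387, 0.14, 0.33], 'tcp_rot': [-1.57, -0.0, -0.385], 'ft_force': [0.575, 0.273, -0.032], 'wrist_torque': [-0.017, -0.019, -0.011], 'width': -0.003}
```

Request:
apply_moves --series '[0, 0, 0, 2.0, 0, -3.3, 255, 0, 0, 0, 2.0, 0, -3.3, 255, 0, 0, 0, 2.0, 0, -3.3, 255, 0, 0, 0, 2.0, 0, -3.3, 255, 0, 0, 0, 2.0, 0, -3.3, 255, 0, 0, 0, 3.0, 0, -1.8, 255, 0, 0, 0, 3.0, 0, -1.8, 255, 0, 0, 0, 3.0, 0, -1.8, 255, 0, 0, 0, 3.0, 0, -1.8, 255, 0, 0, 0, 3.0, 0, -1.8, 255]'

```text
t: 4.4
tcp_pos: [0.5235, -0.1894, 0.3298]
tcp_rot: [-1.571, -0.001, -0.383]
ft_force: [-1.1, 0.7, 1.1]
width: 0.001
```

Request:
apply_moves --series '[0, -0.12, 0, 0, 0, 0, 255, 0, -0.12, 0, 0, 0, 0, 255, 0, -0.12, 0, 0, 0, 0, 255, 0, -0.11, 0, 0, 0, 0, 255, 0, 0, 0, 0, 0, 0, 255]'

```text
t: 4.9
tcp_pos: [0.5223, -0.1888, 0.3298]
tcp_rot: [-1.57, -0.0, 0.085]
ft_force: [-0.1, 0.4, 0.3]
width: -0.001
```

```bash
python3 -c "
from h import *
s=bot.observe();print({k:np.round(v,3).tolist() for k,v in s.items()})
d=bot.camera('top');cv2.imwrite('pics/top1.png',d['image'])"
```

```text
{'t': 4.9, 'qpos': [-0.504, 0.241, 0.951, 1.605, -0.199, 1.398, 2.123], 'qvel': [-0.011, 0.003, 0.019, 0.0, -0.007, 0.002, -0.074], 'tau': [0.13, -26.935, 5.428, -26.29, 0.032, -0.004, 0.459], 'tcp_pos': [0.522, -0.189, 0.33], 'tcp_rot': [-1.57, -0.0, 0.085], 'ft_force': [-0.132, 0.41, 0.335], 'wrist_torque': [0.043, -0.006, 0.027], 'width': -0.001}
```

View pics/top1.png

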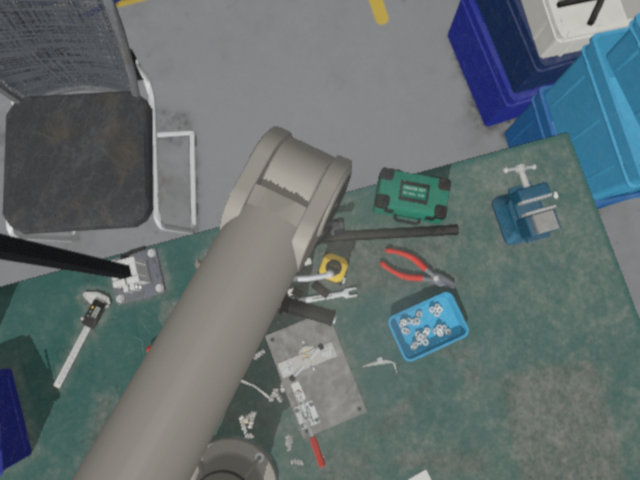

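Request:
apply_moves --series '[0, 0, 0, 0, 3.7, 0, 255, 0, 0, 0, 0, 3.7, 0, 255, 0, 0, 0, 0, 3.7, 0, 255, 0, 0, 0, 0, 3.7, 0, 255, 0, 0, 0, 0, 3.9, 0, 255, 0, 0, 0, -1.0, 0, -0.4, 255, 0, 0, 0, -1.0, 0, 0, 255, 0, 0, 0, 0, 0, 0, 255]'

```text
t: 5.75
tcp_pos: [0.5021, -0.1961, 0.1447]
tcp_rot: [-1.571, -0.003, 0.082]
ft_force: [0.0, 0.0, 0.2]
width: 0.002
```

```bash
python3 -c "
from h import *
s=bot.observe();print({k:np.round(s[k],3).tolist() for k in('t','tcp_pos','tcp_rot','ft_force')})
d=bot.camera('scene');cv2.imwrite('pics/scene1.png',cv2.resize(d['image'][100:320,180:420],None,fx=2.7,fy=2.7))"
```

```text
{'t': 5.75, 'tcp_pos': [0.502, -0.196, 0.145], 'tcp_rot': [-1.571, -0.003, 0.082], 'ft_force': [0.043, 0.003, 0.238]}
```

View pics/scene1.png

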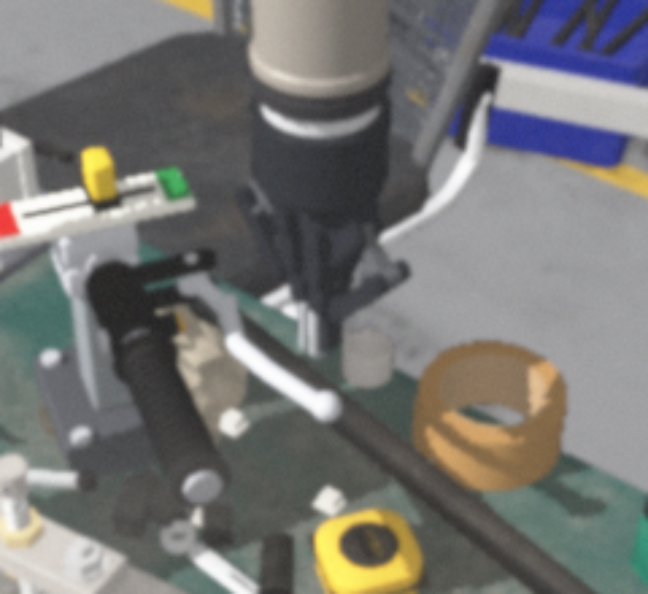

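Request:
apply_moves --series '[0, 0, 0, -0.2, 0.1, 0, 255, 0, 0, 0, -0.2, 0.1, 0, 255, 0, 0, 0, -0.2, 0.1, 0, 255, 0, 0, 0, -0.2, 0.1, 0, 255, 0, 0, 0, -0.2, 0, 0, 255, 0, 0, 0, -0.2, 0, 0, 255, 0, 0, 0, -0.2, 0, 0, 255]'

```text
t: 6.5
tcp_pos: [0.4886, -0.1957, 0.1386]
tcp_rot: [-1.571, 0.0, 0.085]
ft_force: [-0.7, -0.3, 1.6]
width: -0.002
```

Request:
apply_moves --series '[0, 0, 0, -0.15, 0, 0, 255, 0, 0, 0, -0.15, 0, 0, 255, 0, 0, 0, -0.1, 0, 0, 255]'

```text
t: 6.8
tcp_pos: [0.4858, -0.1959, 0.139]
tcp_rot: [-1.571, -0.002, 0.086]
ft_force: [2.9, -0.2, -1.1]
width: -0.005
```

Request:
apply_moves --series '[0, 0.019, 0, -0.2, 0, 0.02, 255, 0, 0.019, 0, -0.2, 0, 0.02, 255, 0, 0.019, 0, -0.2, 0, 0.02, 255, 0, 0.019, 0, -0.2, 0, 0.02, 255, 0, 0.019, 0, -0.2, 0, 0.02, 255, 0, 0.019, 0, -0.2, 0, 0.02, 255]'

```text
t: 7.4
tcp_pos: [0.4731, -0.1954, 0.1389]
tcp_rot: [-1.571, -0.001, -0.03]
ft_force: [4.7, -0.1, 0.2]
width: -0.0
```

Request:
apply_moves --series '[0, 0.0095, 0, -0.1, 0, 0.01, 255, 0, 0.0095, 0, -0.1, 0, 0.01, 255, 0, 0.0095, 0, -0.1, 0, 0.01, 255]'

```text
t: 7.7
tcp_pos: [0.4701, -0.1951, 0.1389]
tcp_rot: [-1.571, -0.001, -0.058]
ft_force: [4.5, -1.2, 0.5]
width: -0.002
```

Request:
apply_moves --series '[0, 0.0095, 0, -0.1, 0, 0.01, 255, 0, 0.0095, 0, -0.1, 0, 0.01, 255, 0, 0.0095, 0, -0.1, 0, 0.01, 255]'

```text
t: 8.0
tcp_pos: [0.467, -0.1946, 0.1388]
tcp_rot: [-1.571, -0.001, -0.087]
ft_force: [4.7, -2.1, 1.6]
width: -0.002
```

Request:
apply_moves --series '[0, 0.0095, 0, -0.1, 0, 0.01, 255, 0, 0.0095, 0, -0.1, 0, 0.01, 255, 0, 0.0095, 0, -0.1, 0, 0.01, 255]'

```text
t: 8.3
tcp_pos: [0.464, -0.1941, 0.1388]
tcp_rot: [-1.571, -0.001, -0.115]
ft_force: [5.1, -1.6, 1.0]
width: 0.006
```

Request:
apply_moves --series '[0, 0.0095, 0, -0.1, 0, 0.01, 255, 0, 0.0095, 0, -0.1, 0, 0.01, 255, 0, 0.0095, 0, -0.1, 0, 0.01, 255]'

```text
t: 8.6
tcp_pos: [0.4612, -0.1936, 0.1389]
tcp_rot: [-1.572, -0.001, -0.144]
ft_force: [5.5, -2.1, 0.5]
width: -0.001
```

Request:
apply_moves --series '[0, 0.0095, 0, -0.1, 0, 0.01, 255, 0, 0.0095, 0, -0.1, 0, 0.01, 255, 0, 0.0095, 0, -0.1, 0, 0.01, 255]'

```text
t: 8.9
tcp_pos: [0.4583, -0.193, 0.1389]
tcp_rot: [-1.572, -0.001, -0.172]
ft_force: [4.8, -2.1, -0.6]
width: 0.003
```

Request:
apply_moves --series '[0, 0.0095, 0, -0.1, 0, 0.01, 255, 0, 0.0095, 0, -0.1, 0, 0.01, 255, 0, 0.0095, 0, -0.1, 0, 0.01, 255]'

```text
t: 9.2
tcp_pos: [0.4555, -0.1923, 0.1389]
tcp_rot: [-1.572, -0.002, -0.201]
ft_force: [4.3, -2.3, 0.2]
width: -0.002
```

Request:
apply_moves --series '[0, 0.0095, 0, -0.1, 0, 0.01, 255, 0, 0.0095, 0, -0.1, 0, 0.01, 255, 0, 0.0095, 0, -0.1, 0, 0.01, 255]'

```text
t: 9.5
tcp_pos: [0.4527, -0.1916, 0.1389]
tcp_rot: [-1.572, -0.002, -0.229]
ft_force: [5.8, -2.3, 0.6]
width: 0.005
```

```bash
python3 -c "
from h import *
s=bot.observe();print({k:np.round(s[k],3).tolist() for k in('t','tcp_pos','tcp_rot','ft_force','wrist_torque')})
d=bot.camera('scene');cv2.imwrite('pics/scene2.png',cv2.resize(d['image'][140:300,180:380],None,fx=3.7,fy=3.7,interpolation=2))
d=bot.camera('top');cv2.imwrite('pics/top2.png',cv2.resize(d['image'][220:350,220:380],None,fx=4,fy=4,interpolation=2))"
```

```text
{'t': 9.5, 'tcp_pos': [0.453, -0.192, 0.139], 'tcp_rot': [-1.572, -0.002, -0.229], 'ft_force': [5.82, -2.314, 0.623], 'wrist_torque': [-0.666, -1.269, 0.001]}
```

View pics/scene2.png

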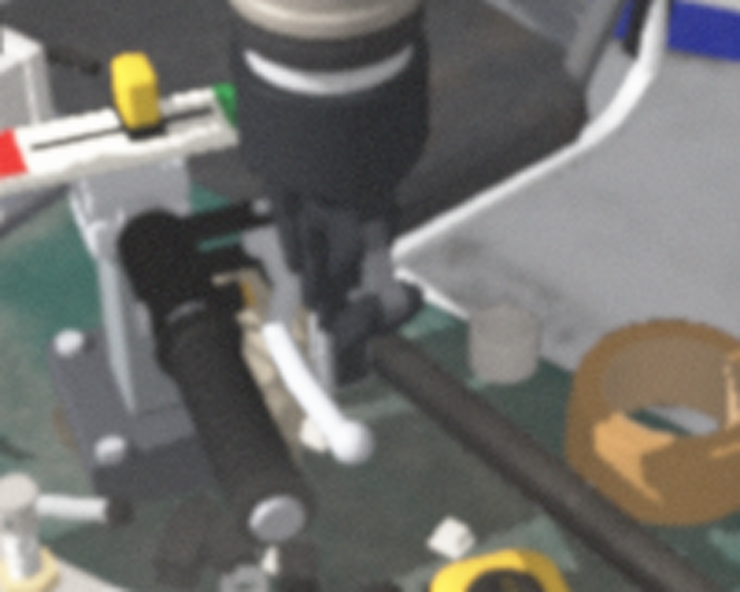

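View pics/top2.png

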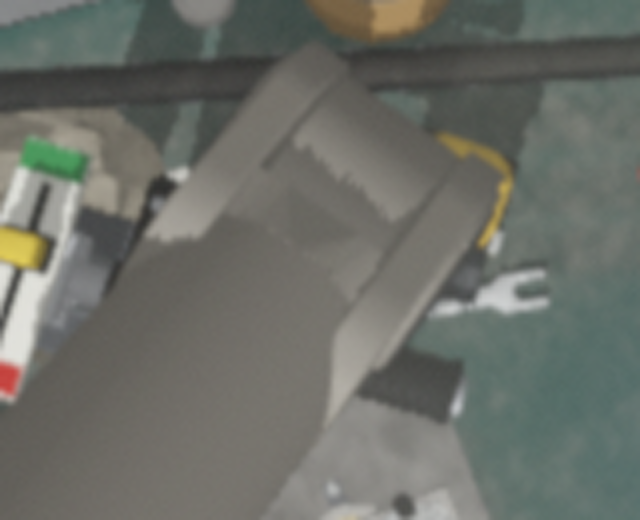

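Request:
apply_moves --series '[0, 0.0095, 0, -0.1, 0, 0.01, 255, 0, 0.0095, 0, -0.1, 0, 0.01, 255]'

```text
t: 9.8
tcp_pos: [0.4509, -0.191, 0.1389]
tcp_rot: [-1.572, -0.002, -0.248]
ft_force: [5.3, -3.7, -0.9]
width: 0.003
```

Request:
apply_moves --series '[0, 0.0095, 0, -0.1, 0, 0.01, 255, 0, 0.0095, 0, -0.1, 0, 0.01, 255]'

```text
t: 10.0
tcp_pos: [0.449, -0.1904, 0.139]
tcp_rot: [-1.572, -0.002, -0.267]
ft_force: [6.4, -3.2, -0.3]
width: -0.004
```

Request:
apply_moves --series '[0, 0.0095, 0, -0.1, 0, 0.01, 255, 0, 0.0095, 0, -0.1, 0, 0.01, 255]'

```text
t: 10.2
tcp_pos: [0.4472, -0.1898, 0.139]
tcp_rot: [-1.572, -0.003, -0.286]
ft_force: [5.5, -4.1, -1.2]
width: -0.001
```

Request:
apply_moves --series '[0, 0.0095, 0, -0.1, 0, 0.01, 255, 0, 0.0095, 0, -0.1, 0, 0.01, 255]'

```text
t: 10.4
tcp_pos: [0.4454, -0.1891, 0.139]
tcp_rot: [-1.573, -0.003, -0.305]
ft_force: [5.9, -3.6, -0.6]
width: -0.0
```

Request:
apply_moves --series '[0, 0.005, 0, -0.1, 0, 0.01, 255]'

```text
t: 10.5
tcp_pos: [0.4445, -0.1888, 0.139]
tcp_rot: [-1.573, -0.003, -0.31]
ft_force: [5.8, -4.2, -1.2]
width: 0.001
```

Request:
apply_moves --series '[0, 0.005, 0, -0.1, 0, 0.01, 255]'

```text
t: 10.6
tcp_pos: [0.4436, -0.1884, 0.139]
tcp_rot: [-1.573, -0.003, -0.315]
ft_force: [6.1, -3.9, -0.9]
width: -0.002
```

```bash
python3 -c "
from h import *
s=bot.observe();print({k:np.round(s[k],3).tolist() for k in('t','tcp_pos','tcp_rot','ft_force','wrist_torque')})
d=bot.camera('scene');cv2.imwrite('pics/scene3.png',cv2.resize(d['image'][140:300,180:380],None,fx=3.7,fy=3.7,interpolation=2))"
```

```text
{'t': 10.6, 'tcp_pos': [0.444, -0.188, 0.139], 'tcp_rot': [-1.573, -0.003, -0.315], 'ft_force': [6.108, -3.882, -0.943], 'wrist_torque': [-0.957, -1.349, 0.025]}
```

View pics/scene3.png

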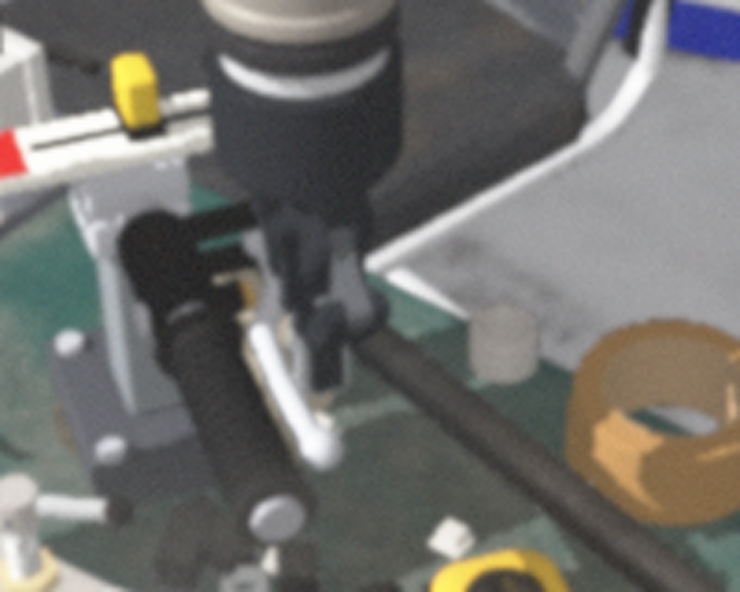

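Request:
apply_moves --series '[0, 0.005, 0, -0.1, 0, 0.01, 255]'

```text
t: 10.75
tcp_pos: [0.4428, -0.1881, 0.139]
tcp_rot: [-1.573, -0.003, -0.32]
ft_force: [6.2, -4.1, -0.9]
width: -0.001
```

Request:
apply_moves --series '[0, 0.005, 0, -0.1, 0, 0.01, 255]'

```text
t: 10.85
tcp_pos: [0.4419, -0.1876, 0.139]
tcp_rot: [-1.573, -0.003, -0.325]
ft_force: [6.9, -4.5, -1.3]
width: 0.001
```

Request:
apply_moves --series '[0, 0.005, 0, -0.1, 0, 0.01, 255]'

```text
t: 10.95
tcp_pos: [0.441, -0.1872, 0.139]
tcp_rot: [-1.573, -0.003, -0.33]
ft_force: [6.4, -4.2, -1.3]
width: -0.001
```

Request:
apply_moves --series '[0, 0.005, 0, -0.1, 0, 0.01, 255]'

```text
t: 11.05
tcp_pos: [0.4403, -0.1869, 0.1391]
tcp_rot: [-1.573, -0.004, -0.335]
ft_force: [8.1, -5.1, -0.9]
width: -0.002
```

Request:
apply_moves --series '[0, 0.005, 0, -0.1, 0, 0.01, 255]'

```text
t: 11.15
tcp_pos: [0.4402, -0.1867, 0.1394]
tcp_rot: [-1.573, -0.006, -0.34]
ft_force: [8.2, -4.9, -0.5]
width: 0.0
```

Request:
apply_moves --series '[0, 0, 0, 0, 0, 0, 255]'

```text
t: 11.25
tcp_pos: [0.4403, -0.1867, 0.1395]
tcp_rot: [-1.573, -0.006, -0.34]
ft_force: [7.8, -4.3, -0.2]
width: 0.004
```

Request:
apply_moves --series '[0, 0, 0, -0.1, 0, 0, 255]'

```text
t: 11.35
tcp_pos: [0.4402, -0.1865, 0.1397]
tcp_rot: [-1.573, -0.007, -0.34]
ft_force: [9.7, -4.9, -0.1]
width: -0.001
```

Request:
apply_moves --series '[0, 0, 0, -0.1, 0, 0, 255]'

```text
t: 11.45
tcp_pos: [0.44, -0.1863, 0.14]
tcp_rot: [-1.573, -0.009, -0.34]
ft_force: [10.5, -5.6, -0.3]
width: -0.003
```

Run:
```python
from h import *
s=bot.observe();print({k:np.round(s[k],3).tolist() for k in('t','tcp_pos','tcp_rot','ft_force','wrist_torque')})
d=bot.camera('scene');cv2.imwrite('pics/scene4.png',cv2.resize(d['image'][200:290,200:300],None,fx=6.5,fy=6.5,interpolation=2))
print([(np.round(r["at"],3).tolist(),round(r["confidence"],2)) for r in bot.look_for('scene','lever_tip')][:2])
w=cloud(d);a=-.2957;o=np.array([.4508,-.0206]);R=np.array([[np.cos(a),-np.sin(a)],[np.sin(a),np.cos(a)]])
im=d['image'];white=(im.min(2)>140)
m=white&(w[...,2]>.145)&(w[...,2]<.175)&(abs(w[...,0]-.42)<.06)&(w[...,1]<-.13)&(w[...,1]>-.3)
st=(w[m][:,:2]-o)@R
for y0 in range(-240,-130,10):
    k=(st[:,1]*1e3>y0)&(st[:,1]*1e3<=y0+10)
    if k.sum():print(y0,k.sum(),(st[k].mean(0)*1e3).round(1),(st[k][:,0].min()*1e3).round(),(st[k][:,0].max()*1e3).round(),w[m][k][:,2].max().round(3))
```

```text
{'t': 11.45, 'tcp_pos': [0.44, -0.186, 0.14], 'tcp_rot': [-1.573, -0.009, -0.34], 'ft_force': [10.515, -5.629, -0.342], 'wrist_torque': [-1.101, -2.49, 0.031]}
[([0.423, -0.185, 0.166], 0.77)]
-240 41 [  -4.5 -232.6] -11.0 4.0 0.172
-230 4 [  -5.5 -229.3] -10.0 -2.0 0.17
-210 58 [  23.7 -204.3] 17.0 31.0 0.17
-200 32 [  22.7 -195.7] 17.0 32.0 0.17
-190 29 [  22.1 -184.8] 17.0 27.0 0.167
-180 28 [  21.9 -175.7] 18.0 27.0 0.168
-170 38 [  23.2 -165.1] 17.0 28.0 0.174
-160 33 [  22.6 -154.7] 17.0 28.0 0.172
-150 29 [  23.  -144.1] 18.0 29.0 0.168
-140 29 [  23.4 -134.7] 18.0 30.0 0.168
```

View pics/scene4.png

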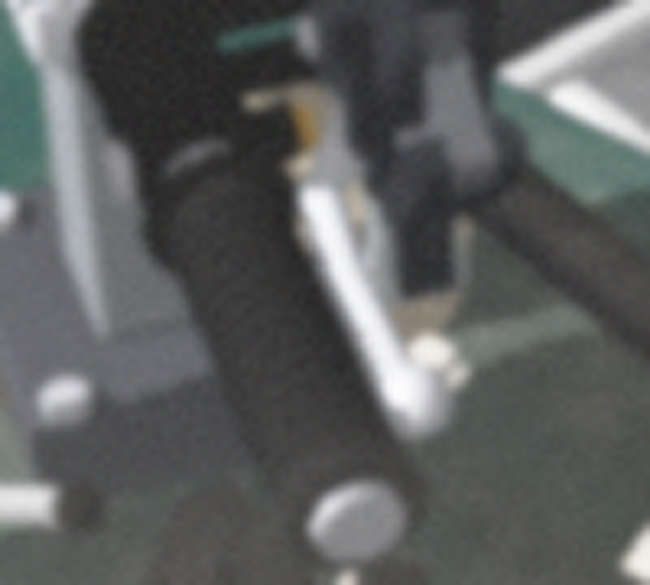

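Request:
apply_moves --series '[0, 0, 0, 0, 0, 0, 255, 0, 0, 0, 0, 0, 0, 255, 0, 0, 0, 0, 0, 0, 255, 0, 0, 0, 0, 0, 0, 255, 0, 0, 0, 0, 0, 0, 255, 0, 0, 0, 0, 0, 0, 255, 0, 0, 0, 0, 0, 0, 255, 0, 0, 0, 0, 0, 0, 255, 0, 0, 0, 0, 0, 0, 255, 0, 0, 0, 0, 0, 0, 255, 0, 0, 0, 0, 0, 0, 255]'

```text
t: 12.65
tcp_pos: [0.4401, -0.1863, 0.1401]
tcp_rot: [-1.572, -0.009, -0.34]
ft_force: [9.8, -4.6, -0.6]
width: -0.004
```

Run:
```python
from h import *
a=-.2957;o=np.array([.4508,-.0206]);R=np.array([[np.cos(a),-np.sin(a)],[np.sin(a),np.cos(a)]])
for c in("scene","top"):
    w=np.load(c+".npy");im=np.load(c+"_im.npy");hsv=cv2.cvtColor(im,cv2.COLOR_BGR2HSV).astype(int)
    m=(hsv[...,0]>12)&(hsv[...,0]<32)&(hsv[...,1]>90)&(w[...,2]>.13)&(w[...,2]<.19)
    st=(w[...,:2]-o)@R
    m&=(abs(st[...,1]+.095)<.03)&(st[...,0]>0)&(st[...,0]<.06)
    q=st[m]*1e3;print(c,m.sum(),q.mean(0).round(1),q.min(0).round(1),q.max(0).round(1),w[m][:,2].min(),w[m][:,2].max());print(np.argwhere(m)[:6].tolist(),q.round(0)[:20].tolist())
```

```text
scene 24 [ 28.5 -97.8] [  25.2 -104.1] [ 31.5 -92.2] 0.15903353978113544 0.16887977743477367
[[216, 244], [216, 245], [216, 246], [216, 247], [217, 244], [217, 245]] [[26.0, -95.0], [28.0, -92.0], [30.0, -94.0], [31.0, -94.0], [25.0, -97.0], [27.0, -96.0], [29.0, -95.0], [30.0, -97.0], [27.0, -98.0], [29.0, -97.0], [30.0, -98.0], [26.0, -100.0], [29.0, -97.0], [29.0, -100.0], [32.0, -98.0], [26.0, -98.0], [28.0, -99.0], [30.0, -99.0], [31.0, -100.0], [26.0, -104.0]]
top 16 [ 28.6 -96.3] [  25.9 -101.7] [ 31.3 -90.5] 0.1602546910741386 0.1700317828287531
[[285, 273], [285, 274], [285, 275], [286, 273], [286, 274], [286, 275]] [[30.0, -90.0], [31.0, -93.0], [31.0, -95.0], [28.0, -91.0], [29.0, -94.0], [29.0, -96.0], [30.0, -98.0], [31.0, -99.0], [26.0, -93.0], [27.0, -95.0], [27.0, -96.0], [28.0, -98.0], [29.0, -100.0], [29.0, -102.0], [26.0, -99.0], [26.0, -101.0]]
```

Request:
apply_moves --series '[0, 0, 0, 0.4, 0, 0, 255, 0, 0, 0, 0.4, 0, 0, 255, 0, 0, 0, 0.5, 0, 0, 255, 0, 0, 0, 0.5, 0, 0, 255, 0, 0, 0, 0.6, 0, 0, 255, 0, 0, 0, 0.6, 0, 0, 255, 0, 0, 0, 0.8, 0, 0, 255, 0, 0, 0, 0.8, 0, 0, 255, 0, 0, 0, 1.0, 0, 0, 255, 0, 0, 0, 1.0, 0, 0, 255, 0, 0, 0, 1.0, 0, 0, 255, 0, 0, 0, 0, 0, 0, 255]'

```text
t: 13.85
tcp_pos: [0.5082, -0.2098, 0.1379]
tcp_rot: [-1.572, 0.002, -0.339]
ft_force: [0.3, -0.0, -0.1]
width: 0.003
```

```bash
python3 -c "
from h import *
s=bot.observe();print({k:np.round(s[k],3).tolist() for k in('t','tcp_pos','tcp_rot','ft_force','qpos')})
d=bot.camera('scene');cv2.imwrite('pics/scene5.png',cv2.resize(d['image'][100:320,180:420],None,fx=2.7,fy=2.7))"
```

```text
{'t': 13.85, 'tcp_pos': [0.508, -0.21, 0.138], 'tcp_rot': [-1.572, 0.002, -0.339], 'ft_force': [0.293, -0.008, -0.05], 'qpos': [-0.426, 0.445, 0.956, 1.878, -0.419, 1.038, 1.936]}
```

View pics/scene5.png

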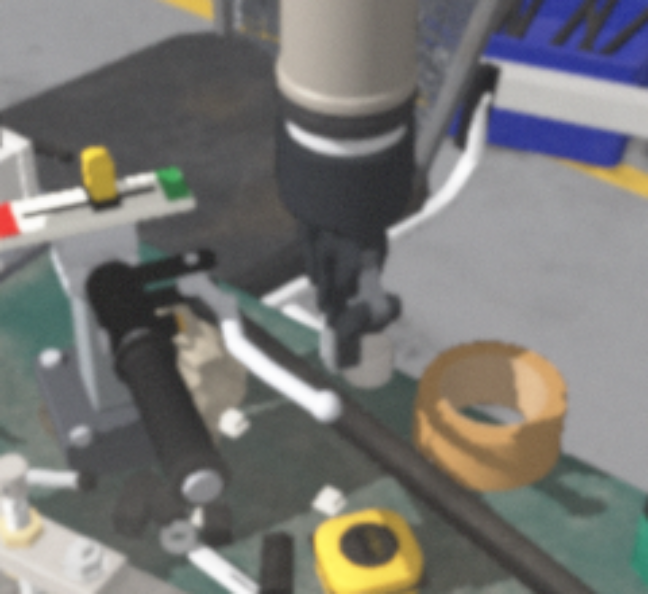

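Request:
apply_moves --series '[0, 0, 0, 0, -4, 0, 255, 0, 0, 0, 0, -4, 0, 255, 0, 0, 0, 0, -4, 0, 255, 0, -0.043, 0, 0, -4, 0, 255, 0, 0, 0, -1.3, 0, 3.3, 255, 0, 0, 0, -1.3, 0, 3.3, 255, 0, 0, 0, -1.3, 0, 3.3, 255, 0, 0, 0, -1.3, 0, 3.3, 255, 0, 0, 0, -1.3, 0, 3.3, 255, 0, 0, 0, 0, 0, 0, 255, 0, 0, 0, 0, 0, 0, 255]'

```text
t: 15.0
tcp_pos: [0.4932, -0.0322, 0.2982]
tcp_rot: [-1.571, 0.001, -0.294]
ft_force: [-0.1, -0.1, -0.4]
width: 0.0
```

```bash
python3 -c "
from h import *
s=bot.observe();print({k:np.round(s[k],4).tolist() for k in('t','tcp_pos','tcp_rot','ft_force','qpos')})
d=bot.camera('scene');cv2.imwrite('pics/scene6.png',cv2.resize(d['image'][60:280,140:380],None,fx=2.7,fy=2.7))"
```

```text
{'t': 15.0, 'tcp_pos': [0.4932, -0.0322, 0.2982], 'tcp_rot': [-1.571, 0.0015, -0.294], 'ft_force': [-0.1009, -0.0899, -0.4452], 'qpos': [-0.9917, 0.0903, 1.0476, 1.787, -0.081, 1.3117, 1.3519]}
```

View pics/scene6.png

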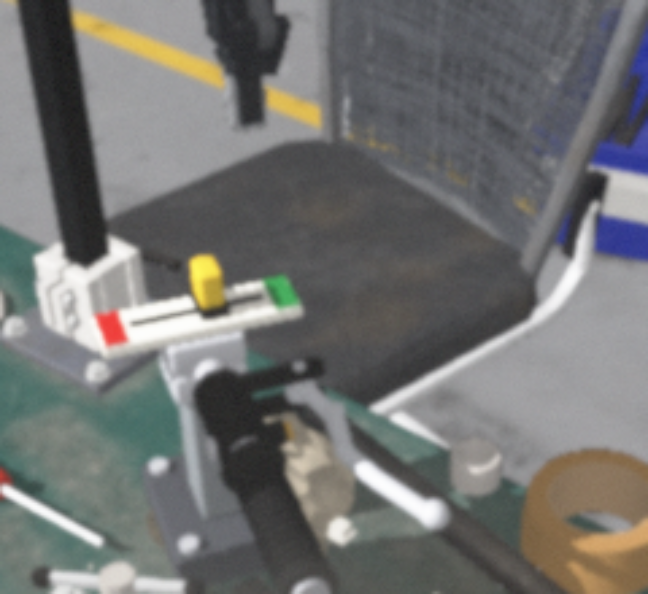

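Request:
apply_moves --series '[0, 0, 0, 0, 3, 0, 255, 0, 0, 0, 0, 3, 0, 255, 0, 0, 0, 0, 3, 0, 255, 0, 0, 0, -0.3, 0, 0, 255, 0, 0, 0, -0.3, 0, 0, 255, 0, 0, 0, -0.3, 0, 0, 255]'

```text
t: 15.65
tcp_pos: [0.4863, -0.031, 0.2102]
tcp_rot: [-1.57, -0.002, -0.298]
ft_force: [0.1, 0.8, 0.1]
width: -0.003
```

Request:
apply_moves --series '[0, 0, 0, -0.3, 0, 0, 255, 0, 0, 0, -0.3, 0, 0, 255, 0, 0, 0, -0.3, 0, 0, 255, 0, 0, 0, -0.3, 0, 0, 255]'

```text
t: 16.05
tcp_pos: [0.4739, -0.0264, 0.209]
tcp_rot: [-1.57, -0.0, -0.296]
ft_force: [-1.7, 1.0, -0.6]
width: 0.001
```

```bash
python3 -c "
from h import *
s=bot.observe();print({k:np.round(s[k],4).tolist() for k in('t','tcp_pos','tcp_rot','ft_force')})
d=bot.camera('scene');cv2.imwrite('pics/scene7.png',cv2.resize(d['image'][100:260,160:340],None,fx=3.7,fy=3.7))"
```

```text
{'t': 16.05, 'tcp_pos': [0.4739, -0.0264, 0.209], 'tcp_rot': [-1.5701, -0.0003, -0.2959], 'ft_force': [-1.7388, 1.0294, -0.6274]}
```

View pics/scene7.png

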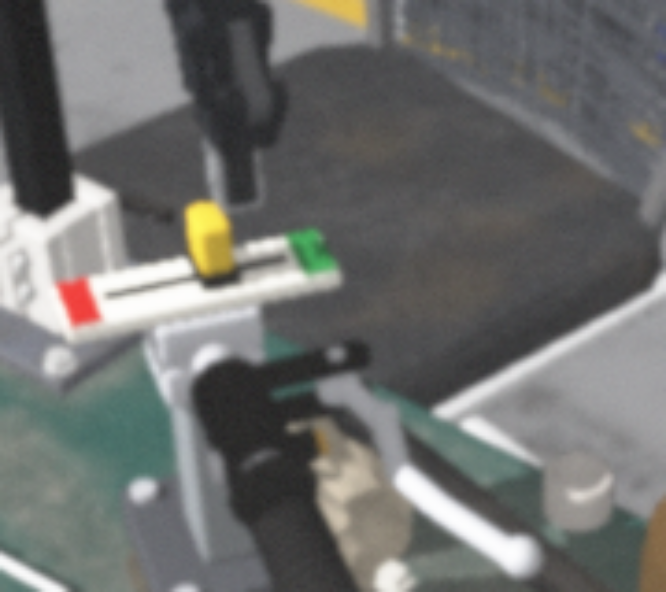

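```bash
python3 -c "
from h import *
d=bot.camera('scene');P=np.linalg.inv(d['pose']);w=cloud(d)
for p in ([.4739,-.0264,.209],[.458,-.023,.228],[.458,-.023,.194],[.494,-.034,.194]):
    q=d['camera_matrix']@(P@np.r_[p,1])[:3];u=q[:2]/q[2];print(p,u.round(1),((u-[160,100])*3.7).round())
x,y,z=[w[...,i] for i in range(3)]
m=(x>.44)&(x<.56)&(y>-.08)&(y<.05)&(z>.205)&(z<.27)
im=d['image'];dark=m&(im.max(2)<110)
for z0 in np.arange(.205,.27,.01):
    k=dark&(z>z0)&(z<=z0+.01)
    if k.sum():print(z0.round(3),k.sum(),w[k].min(0).round(3),w[k].max(0).round(3))
ww=w[125:157,213:232];print(ww[::6,::4].round(3).tolist())
"
```

```text
[0.4739, -0.0264, 0.209] [224.9 164.8] [240. 240.]
[0.458, -0.023, 0.228] [215. 158.] [203. 215.]
[0.458, -0.023, 0.194] [216.8 174.3] [210. 275.]
[0.494, -0.034, 0.194] [237.7 169.8] [288. 258.]
0.205 1 [ 0.446 -0.035  0.205] [ 0.446 -0.035  0.205]
0.225 13 [ 0.468 -0.035  0.227] [ 0.482 -0.029  0.233]
0.235 50 [ 0.463 -0.042  0.235] [ 0.483 -0.028  0.245]
0.245 47 [ 0.463 -0.041  0.245] [ 0.483 -0.031  0.255]
0.255 50 [ 0.462 -0.042  0.255] [ 0.482 -0.019  0.265]
0.265 4 [ 0.464 -0.041  0.265] [ 0.47  -0.013  0.27 ]
[[[0.454, -0.037, 0.301], [0.459, -0.04, 0.3], [0.445, -0.077, 0.324], [0.451, -0.08, 0.323], [0.457, -0.082, 0.322]], [[0.464, -0.015, 0.275], [0.459, -0.038, 0.288], [0.446, -0.074, 0.312], [0.449, -0.082, 0.314], [0.457, -0.079, 0.31]], [[0.855, 0.71, -0.261], [0.459, -0.035, 0.276], [0.449, -0.067, 0.296], [0.458, -0.064, 0.291], [0.469, -0.057, 0.283]], [[0.834, 0.675, -0.258], [0.461, -0.031, 0.261], [0.465, -0.036, 0.262], [0.473, -0.036, 0.259], [0.481, -0.035, 0.255]], [[0.815, 0.645, -0.257], [0.461, -0.027, 0.247], [0.463, -0.038, 0.252], [0.469, -0.041, 0.251], [0.48, -0.034, 0.243]], [[0.459, -0.015, 0.229], [0.466, -0.017, 0.227], [0.463, -0.036, 0.239], [0.469, -0.038, 0.238], [0.479, -0.034, 0.231]]]
```

```bash
python3 -c "
from h import *
s=bot.observe();print({k:np.round(s[k],4).tolist() for k in('t','tcp_pos','tcp_rot','ft_force')})
d=bot.camera('scene');cv2.imwrite('pics/scene8.png',cv2.resize(d['image'][130:190,180:260],None,fx=9,fy=9,interpolation=0))
d=bot.camera('top');cv2.imwrite('pics/top8.png',cv2.resize(d['image'][235:335,170:300],None,fx=6,fy=6,interpolation=2))
"
```

```text
{'t': 16.15, 'tcp_pos': [0.4736, -0.0263, 0.2088], 'tcp_rot': [-1.57, 0.0003, -0.2957], 'ft_force': [-0.5957, 0.1296, -0.7151]}
```

View pics/scene8.png

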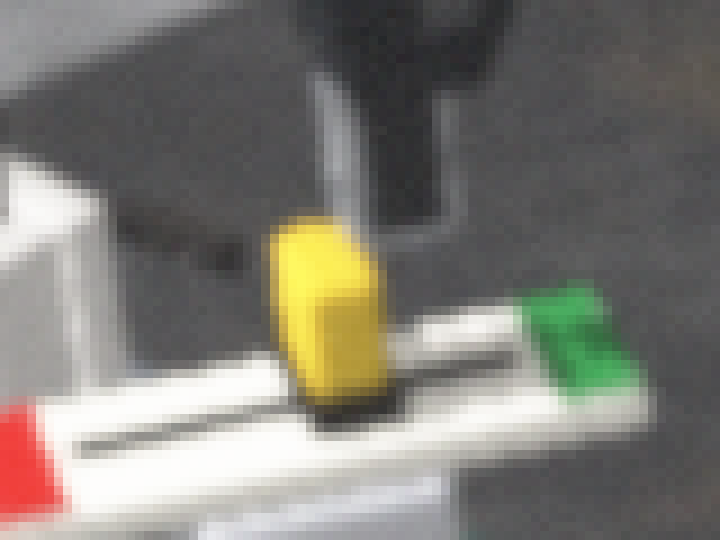

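View pics/top8.png

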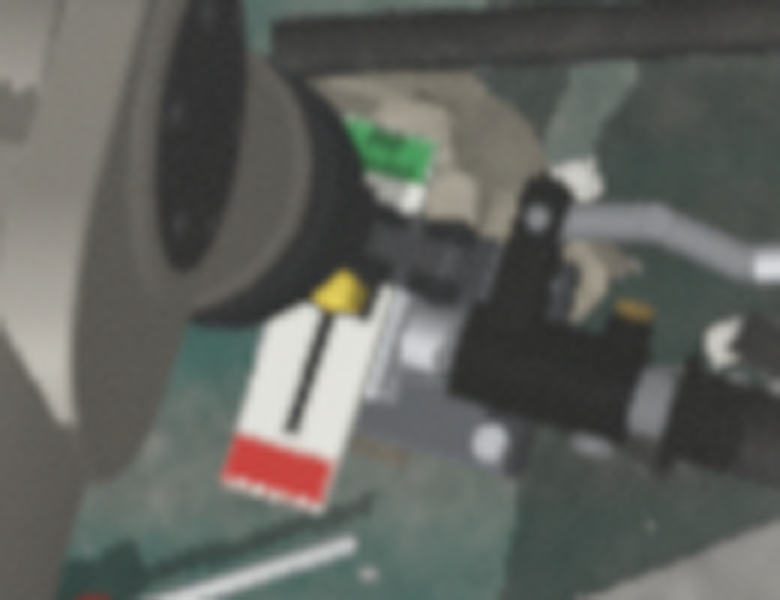

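Request:
apply_moves --series '[0, 0, 0, 0.8, 0, 0, 255, 0, 0, 0, 0.4, 0, 0, 255, 0, 0, 0, 0, 0.4, 0, 255, 0, 0, 0, 0, 0.4, 0, 255, 0, 0, 0, 0, 0, 0, 255, 0, 0, 0, 0, 0, 0, 255]'

```text
t: 16.85
tcp_pos: [0.4851, -0.0302, 0.2004]
tcp_rot: [-1.571, 0.001, -0.296]
ft_force: [0.1, 0.5, -0.2]
width: -0.001
```

```bash
cat > tip.py <<'E'
from h import *
import sys
s=bot.observe();print({k:np.round(s[k],4).tolist() for k in('t','tcp_pos','tcp_rot','ft_force')})
d=bot.camera('scene');cv2.imwrite('pics/%s.png'%sys.argv[1],cv2.resize(d['image'][130:190,180:260],None,fx=9,fy=9,interpolation=0))
w=cloud(d);x,y,z=[w[...,i] for i in range(3)];t=s['tcp_pos']
m=(abs(x-t[0])<.02)&(abs(y-t[1])<.025)&(z>.199)&(z<.27)
hsv=cv2.cvtColor(d['image'],cv2.COLOR_BGR2HSV).astype(int)
ye=m&(hsv[...,1]>110);m&=hsv[...,1]<80
print('finger lowest',np.sort(z[m])[:12].round(3), 'xmin',np.sort(x[m])[:6].round(3));
ye=(hsv[...,0]>18)&(hsv[...,0]<35)&(hsv[...,1]>120)&(z>.2)&(z<.24)&(abs(y)<.08);a=-.2957
st=(w[ye][:,:2]-[.4508,-.0206])@np.array([[np.cos(a),-np.sin(a)],[np.sin(a),np.cos(a)]]);print('tag',(st.mean(0)*1e3).round(1),(st.min(0)*1e3).round(1),(st.max(0)*1e3).round(1))
E
python3 tip.py scene9
```

```text
{'t': 16.85, 'tcp_pos': [0.4851, -0.0302, 0.2004], 'tcp_rot': [-1.571, 0.0006, -0.2964], 'ft_force': [0.0873, 0.4536, -0.23]}
finger lowest [0.202 0.202 0.221 0.221 0.221 0.221 0.222 0.222 0.222 0.222 0.222 0.223] xmin [0.466 0.466 0.466 0.467 0.468 0.469]
tag [ 7.4 -5.2] [  0.1 -13.6] [16.8 13. ]
```

View pics/scene9.png

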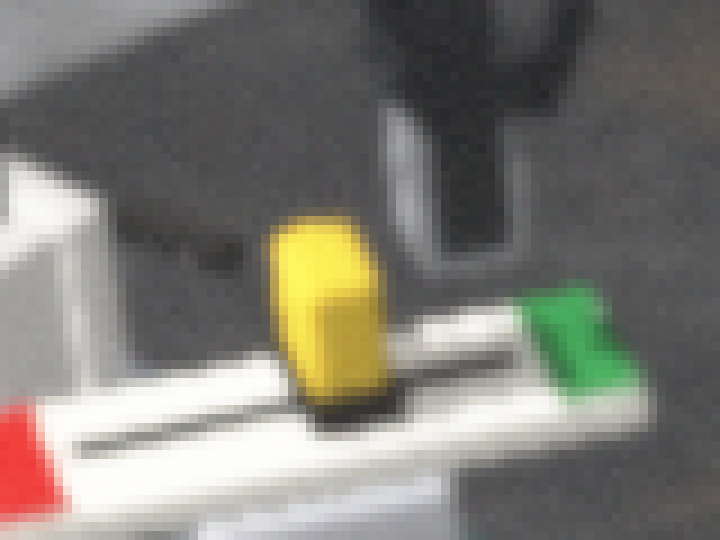

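```bash
python3 -c "
from h import *
d=bot.camera('scene');P=np.linalg.inv(d['pose']);w=cloud(d)
for p in ([.481,-.044,.200],[.481,-.044,.215],[.4851,-.0302,.2],[.4851,-.0302,.215]):
    q=d['camera_matrix']@(P@np.r_[p,1])[:3];u=q[:2]/q[2];print(p,u.round(1),((u-[180,130])*9).round())
print(w[150:166,230:236:2,:].round(3)[...].tolist())
"
```

```text
[0.481, -0.044, 0.2] [234.4 172.4] [490. 381.]
[0.481, -0.044, 0.215] [233.8 165.3] [484. 317.]
[0.4851, -0.0302, 0.2] [232.  167.8] [468. 340.]
[0.4851, -0.0302, 0.215] [231.4 160.7] [462. 276.]
[[[0.478, -0.042, 0.246], [0.484, -0.038, 0.242], [0.485, -0.042, 0.243]], [[0.477, -0.042, 0.245], [0.481, -0.042, 0.243], [0.485, -0.042, 0.241]], [[0.476, -0.044, 0.244], [0.481, -0.041, 0.241], [0.484, -0.043, 0.24]], [[0.477, -0.042, 0.241], [0.485, -0.035, 0.234], [0.486, -0.04, 0.236]], [[0.479, -0.038, 0.236], [0.483, -0.038, 0.234], [0.484, -0.042, 0.236]], [[0.477, -0.041, 0.236], [0.482, -0.04, 0.233], [0.483, -0.044, 0.235]], [[0.476, -0.042, 0.235], [0.482, -0.039, 0.231], [0.483, -0.043, 0.233]], [[0.478, -0.04, 0.231], [0.482, -0.038, 0.228], [0.484, -0.042, 0.23]], [[0.476, -0.042, 0.231], [0.483, -0.037, 0.225], [0.488, -0.036, 0.223]], [[0.481, -0.034, 0.222], [0.483, -0.036, 0.223], [0.84, 0.562, -0.261]], [[0.825, 0.561, -0.258], [0.834, 0.564, -0.263], [0.834, 0.552, -0.256]], [[0.826, 0.563, -0.263], [0.827, 0.552, -0.257], [0.831, 0.548, -0.257]], [[0.822, 0.558, -0.262], [0.823, 0.547, -0.257], [0.828, 0.542, -0.256]], [[0.814, 0.545, -0.255], [0.82, 0.542, -0.256], [0.825, 0.538, -0.256]], [[0.813, 0.542, -0.257], [0.819, 0.541, -0.259], [0.822, 0.534, -0.256]], [[0.49, -0.015, 0.195], [0.494, -0.016, 0.194], [0.497, -0.017, 0.193]]]
```

Request:
apply_moves --series '[0, 0, 0, 0, 0.25, 0, 255, 0, 0, 0, 0, 0.25, 0, 255, 0, 0, 0, 0, 0, 0, 255]'

```text
t: 17.25
tcp_pos: [0.4851, -0.03, 0.1953]
tcp_rot: [-1.571, 0.001, -0.296]
ft_force: [-0.9, -0.0, -0.1]
width: 0.004
```

Request:
apply_moves --series '[0, 0, 0, 0, 0.2, 0, 255, 0, 0, 0, 0, 0.2, 0, 255, 0, 0, 0, 0, 0.1, 0, 255, 0, 0, 0, 0, 0, 0, 255]'

```text
t: 17.65
tcp_pos: [0.4853, -0.0301, 0.1905]
tcp_rot: [-1.571, 0.0, -0.296]
ft_force: [-0.3, 0.1, -0.4]
width: 0.0
```

```bash
python3 tip.py scene10
```

```text
{'t': 17.65, 'tcp_pos': [0.4853, -0.0301, 0.1905], 'tcp_rot': [-1.5709, 0.0003, -0.2962], 'ft_force': [-0.3159, 0.1342, -0.3603]}
finger lowest [0.202 0.204 0.211 0.211 0.211 0.212 0.212 0.213 0.213 0.213 0.213 0.214] xmin [0.466 0.466 0.466 0.466 0.466 0.466]
tag [ 7.3 -5.4] [  0.2 -14.1] [17.  13.5]
```

View pics/scene10.png

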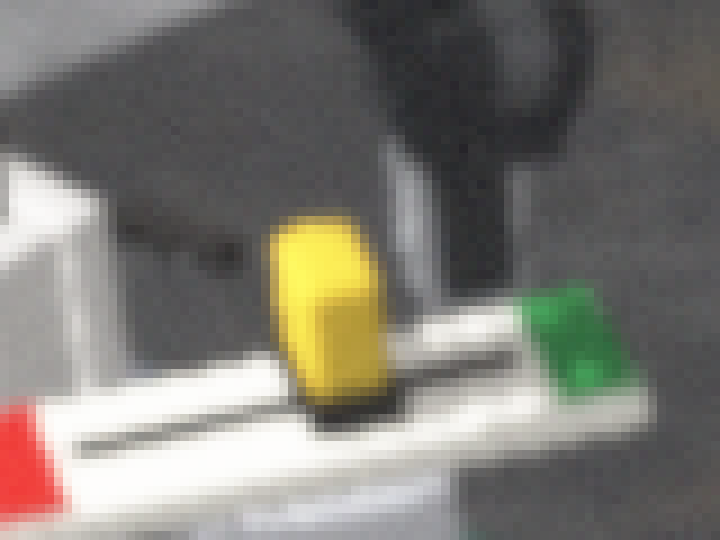

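Request:
apply_moves --series '[0, 0, 0, -0.3, 0, 0, 255, 0, 0, 0, -0.3, 0, 0, 255, 0, 0, 0, -0.3, 0, 0, 255, 0, 0, 0, -0.3, 0, 0, 255, 0, 0, 0, -0.3, 0, 0, 255, 0, 0, 0, -0.3, 0, 0, 255]'

```text
t: 18.3
tcp_pos: [0.4682, -0.0249, 0.1908]
tcp_rot: [-1.571, -0.001, -0.296]
ft_force: [1.4, -0.7, -1.5]
width: -0.003
```

```bash
python3 tip.py scene11
```

```text
{'t': 18.3, 'tcp_pos': [0.4682, -0.0249, 0.1908], 'tcp_rot': [-1.5705, -0.0006, -0.2962], 'ft_force': [1.4071, -0.6923, -1.4546]}
finger lowest [0.2   0.2   0.2   0.201 0.201 0.201 0.203 0.203 0.211 0.212 0.212 0.212] xmin [0.448 0.448 0.449 0.45  0.45  0.45 ]
tag [-3.  -5.3] [-10.2 -14.7] [ 5.9 15.7]
```

View pics/scene11.png

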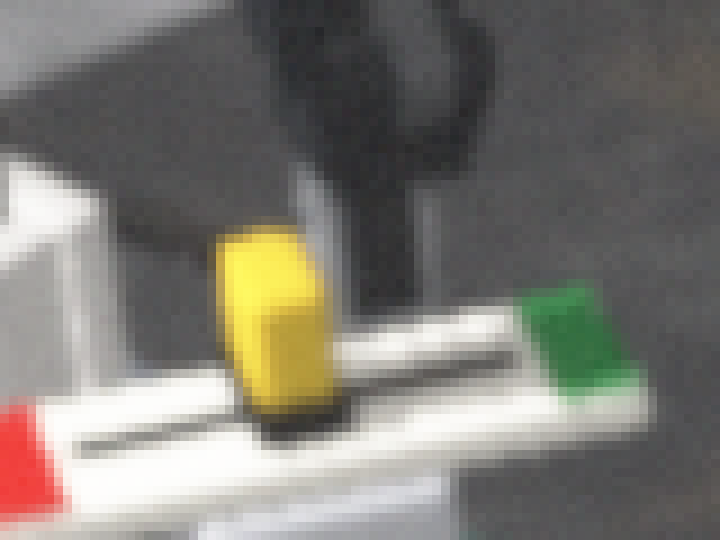

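Request:
apply_moves --series '[0, 0, 0, -0.3, 0, 0, 255, 0, 0, 0, -0.3, 0, 0, 255, 0, 0, 0, -0.3, 0, 0, 255, 0, 0, 0, -0.3, 0, 0, 255, 0, 0, 0, -0.3, 0, 0, 255, 0, 0, 0, -0.3, 0, 0, 255, 0, 0, 0, -0.3, 0, 0, 255, 0, 0, 0, -0.3, 0, 0, 255, 0, 0, 0, -0.3, 0, 0, 255]'

```text
t: 19.25
tcp_pos: [0.4423, -0.0168, 0.1908]
tcp_rot: [-1.57, -0.0, -0.296]
ft_force: [2.4, 0.7, 1.4]
width: 0.002
```

Request:
apply_moves --series '[0, 0, 0, -0.15, 0, 0, 255, 0, 0, 0, -0.15, 0, 0, 255]'

```text
t: 19.45
tcp_pos: [0.4395, -0.016, 0.1907]
tcp_rot: [-1.57, -0.0, -0.296]
ft_force: [1.4, -0.5, 0.7]
width: 0.003
```

Request:
apply_moves --series '[0, 0, 0, -0.15, 0, 0, 255, 0, 0, 0, -0.15, 0, 0, 255]'

```text
t: 19.65
tcp_pos: [0.4367, -0.0151, 0.1907]
tcp_rot: [-1.571, -0.0, -0.296]
ft_force: [1.7, 0.6, 0.4]
width: 0.005
```

Request:
apply_moves --series '[0, 0, 0, -0.1, 0, 0, 255, 0, 0, 0, -0.1, 0, 0, 255]'

```text
t: 19.85
tcp_pos: [0.4363, -0.015, 0.1909]
tcp_rot: [-1.57, -0.004, -0.296]
ft_force: [6.7, -0.8, -5.2]
width: 0.001
```

Request:
apply_moves --series '[0, 0, 0, -0.1, 0, 0, 255, 0, 0, 0, -0.1, 0, 0, 255]'

```text
t: 20.05
tcp_pos: [0.4363, -0.015, 0.191]
tcp_rot: [-1.57, -0.009, -0.296]
ft_force: [12.2, -2.2, -10.5]
width: -0.001
```

```bash
python3 tip.py scene12
```

```text
{'t': 20.05, 'tcp_pos': [0.4363, -0.015, 0.191], 'tcp_rot': [-1.5701, -0.009, -0.2964], 'ft_force': [12.1852, -2.186, -10.4743]}
finger lowest [0.2   0.2   0.2   0.201 0.201 0.201 0.201 0.202 0.202 0.203 0.203 0.203] xmin [0.416 0.417 0.417 0.417 0.418 0.419]
tag [-36.  -6.] [-43.4 -13.7] [-27.5  13. ]
```

View pics/scene12.png

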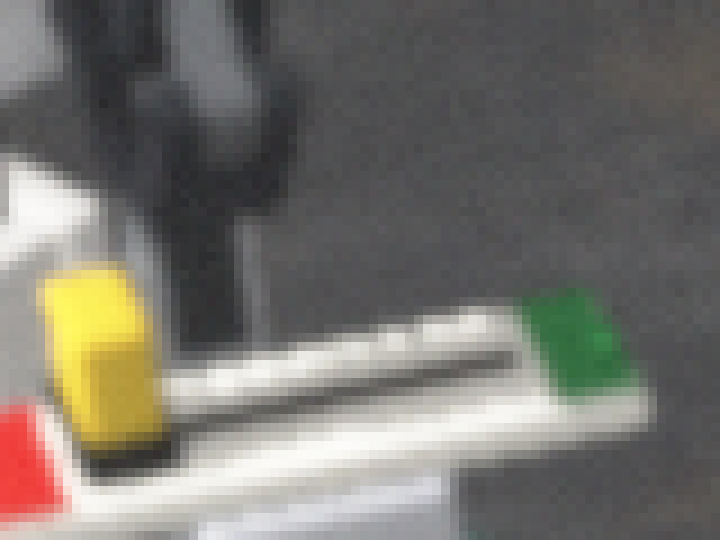

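Request:
apply_moves --series '[0, 0, 0, 0.4, 0, 0, 255, 0, 0, 0, 0.8, 0, 0, 255, 0, 0, 0, 0.8, 0, 0, 255, 0, 0, 0, 0, -3, 0, 255, 0, 0, 0, 0, -4, 0, 255, 0, 0, 0, 0, -4, 0, 255, 0, 0, 0, 0, -4, 0, 255, 0, 0, 0, 0, 0, 0, 255, 0, 0, 0, 0, 0, 0, 255]'

```text
t: 21.0
tcp_pos: [0.4513, -0.0198, 0.3405]
tcp_rot: [-1.57, 0.002, -0.296]
ft_force: [-0.1, 1.7, -1.0]
width: -0.004
```

```bash
python3 tip.py scene13; python3 -c "
from h import *
d=bot.camera('scene');cv2.imwrite('pics/scene14.png',d['image'])"
```

```text
{'t': 21.0, 'tcp_pos': [0.4513, -0.0198, 0.3405], 'tcp_rot': [-1.5704, 0.0015, -0.2959], 'ft_force': [-0.1422, 1.6916, -1.0364]}
finger lowest [] xmin []
tag [-35.8  -5.6] [-42.9 -15.1] [-26.7  11.7]
```

View pics/scene14.png

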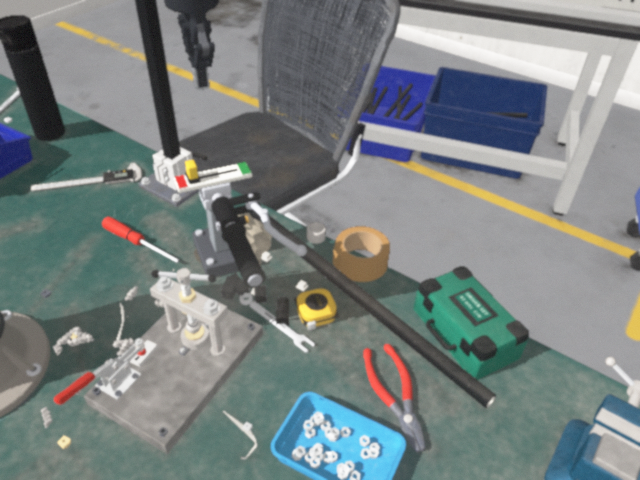

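```bash
python3 -c "
from h import *
print(bot.close_job())"
```

```text
the job is handed in; nothing more can be done
None
```

The lever's ball end came right onto the grip, so I pushed the yellow tag fully to the red end. The job was handed in at about 21 s of the 45 s allowed.

- **Lever:** I pressed it with the shut fingers until the force rose from about 8 N to 12 N with under 1 mm of further travel. I held it there for just over 1 s, then let it spring back; the picture showed it at rest again.
- **Why red:** The ball measured about 25 mm from the bar's centre line, and the lever had swung about 0.41 rad. The stop screw's tip sat about 5 mm short of where it could have stopped the lever. All three agree that it reached the grip.
- **Tag:** It stopped firmly at the red end, and after I withdrew it measured about −36 mm against the nominal −35 mm. It did not move when I backed away.
- **At the end:** The fingers were about 11 cm above the tag, and the other things on the bench looked unmoved in the last picture.

**Disagreement:** The depth image showed the real fingertips about 20 mm higher than the reported tool point. The lever was therefore pressed by the very ends of the fingers. My first approach to the tag was also too high, so I backed off, went 18 mm lower and pushed again.

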